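# Oil the hidden bearing under a jammed sliding panel

### The arm

A 6-joint arm with a two-finger parallel gripper is mounted at the origin on the work surface. World frame = base frame: x ahead of the robot, y to its left, z up, the work surface at z = 0. Lengths are in mm, angles in rad, forces in N, time in s.
With the tool pointing down it reaches from about 350 to 975 mm from the base axis. Payload 7.1 kg.
Tool frame: the origin (TCP) lies between the finger pads; the fingertips stand 19 mm ahead of it and the grasp point (between the pads) is the TCP; z points along the fingers, y is the line along which they close (so a half turn about z gives the same grasp; the last joint's range is limited). The gripper opens to 88 mm and grips with 3 to 60 N. Pads are 20 mm wide; open, the fingers measure 115 mm over their backs; the gripper's body (75 mm by 178 mm) begins 61 mm behind the grasp point.
Start: joints at [-0.019, 0.423, 1.63, -0, 1.089, -0.019], TCP at [624.984, 0.026, 241.675] pointing down, gripper open.
Joint ranges: [-3, 3], [-0.9, 2.11], [0.09, 2.58], [-1.31, 4.45], [0.11, 2.69], [-2.54, 2.54]. Speed limits (rad/s): [2.39, 2.39, 3.01, 3.14, 3.14, 3.14].

### API

Orientations are given as a rotation vector (axis times angle).
In Python, from workcell import ctrl gives the robot as it stands.
- The arm moves only by the tool arm_command, never from a script. Its argument "series" is a list of rows, each an object with "linear": the shift along the tool's x, y, z in m, a list of three; "turn": the turn about the tool's z in rad. A call has 1 to 10 rows; each row shifts and turns the commanded pose from where the row before left it, along the tool's axes as they then stand; what a row does not reach is not made up. A row lasts 1/10 s, in which the tool goes at most 50 mm and 8.59 degrees, less where a joint would pass 70% of its speed; a pose out of reach is approached as far as the arm can. A call with a gripper value outside its range is refused whole. "jaw" is the opening, from -1 (shut) to 1 (fully open), set as the call begins (left out, the last holds). The fingers move at their own pace and stop on an object; the grip force is fixed at half the most. Time passes only in rows, so rows that do not move let the fingers close. It gives the time, the measured TCP pose, the force, the opening and the grip force at its end, in the units of the state.
- ctrl.get_obs(): the state, without advancing time (a new reading comes with each control period).
- ctrl.get_image(name): name is "scene" or "side" or "wrist"; returns a dict with "frame" (400x640x3 uint8, blue, green, red), "fx", "fy", "cx", "cy" (pixels), "rvec" (rotation vector, rad) and "tvec" (3), from world to camera coordinates, as OpenCV has them. Camera axes: x right, y down, z forward; pixel columns grow to the right and rows downward; lengths in mm; the calibration is good to about 2 mm. A picture is of the moment at which its call begins. There is no depth.
- ctrl.close_job(): hands the job in; it is judged then, once.
The state is a dict: "t": time; "qpos": joint angles; "qvel": joint speeds; "joint_torque": joint torques, N m; "ee_pos": TCP position; "orientation": TCP orientation; "ft_force": force on the tool from outside, world axes, zero at the start; "moment": the same for the moment, N m; "width": finger opening in mm; "grasp_force": force on a finger pad.
Only numpy, scipy, OpenCV 4.12 (cv2) and the standard library are available. Lean on these libraries where they do the work, as an engineer would, in place of code of your own. Each camera call takes 0.05 s, during which the arm holds its last target. There are 200 camera calls.

### The job

The glass sliding panel in the storage tier has jammed part-way and its hidden bearing wants oil: pick up the oak-handled brush, dip its bristle tip into the blue oil pot, then feed it bristles first and slanting down through the gap left by the panel until the whole brush is inside, below the tier's top. Finish while still holding the brush there, nearly level and still, with the bristle tip right up to the near face of the brass bearing under the glass (at most a light touch) and the brush clear of the panel and the tier all round. Do not knock the glass, and leave the pot upright and the other things where they stand.

Things in the scene. Friction and masses are not known exactly. Their poses are not given: they have to be found in the camera images.
- brush: Loose flat brush, 210 mm long, lying flat: oak handle (125 long, 18 wide, 15 thick; last 20 mm 14 x 13), brass ferrule (40, 20 wide, 15 thick), rigid black bristles (50, 18 wide, 11 thick). About 60 g, balanced near mid-length. Origin: mid-length on the underside; x to the bristle tip (+105 mm), z up; centre line at z = 7.5 mm. Grip its width on the oak, 30 to 50 mm behind mid-length.
- brush_tip (a point): Centre of the end of the bristles, at x = +105, z = 7.5 mm on the brush.
- brush_butt (a point): Centre of the butt end of the handle, at x = -105, z = 7.5 mm on the brush. Gripped at mid-length or further forward, the fingers would meet the panel's edge before the tip reaches the bearing.
- oil_pot: Small open round pot of blue ceramic, loose, 45 mm high, mouth 84 mm outside, about 76 inside, wall 4, 300 g; origin at the centre of its underside. The brush has to lean tip-down by 35 to 45 degrees to reach in over the rim. Dipped means: centre of the bristle end at least 8 mm below the rim.
- oil_pot_rim (a point): Centre of the pot's mouth, at rim height.
- tier: Fixed low stainless storage tier, 180 mm deep (x), 520 long (y), 120 high; origin at the centre of its underside. Its flat top has one opening, 124 mm wide (x -62 to +62), from y = -245 to +75 mm. The glass panel slides along y just beneath the top and covers the +y part of it, leaving a gap 145 to 170 mm long at the -y end. Top sheet 4 mm thick; the wall facing away from the robot is glazed.
- tier_floor (a point): Middle of the tier's dark floor, 8 mm above the island top (112 mm below the tier's top). Inside, the end wall by the gap is at tier y = -256 mm, the long walls at x = -86 and +86; along each runs an aluminium wheel track at 62 to 65 mm height, leaving 120 mm clear between them. Nothing is stored at y below +85 mm.
- panel: Jammed, fixed clear glass panel with an aluminium strip along its free edge, 150 mm wide (x), 330 long (y); axes parallel to the tier's. Origin: middle of the free edge, underside of the glass, 13 mm below the tier's top; it extends to +y, the gap is on its -y side. The strip reaches 1.5 mm below the origin. A steel axle with white wheels crosses below it at y = +100, 28 mm down.
- bearing: Fixed brass bearing block that carries the axle, screwed under the middle of the panel and seen through the glass: 26 mm wide (x), 26 long (y), hanging 44 mm down. Origin where it meets the glass, 100 mm in from the panel's free edge; axes parallel to the panel's.
- oil_point (a point): Point to be oiled: middle of the bearing's near (-y, gap side) face, 88 mm in from the panel's free edge, 28 mm below the glass, 41 mm below the tier's top. Right up to it means the tip within some 15 mm.
- cup: Bystander: black espresso cup, 64 mm wide, 60 high, on the closed part of the tier's top; origin at the centre of its underside.
- sugar_pot: Bystander: lidded white ceramic sugar pot, 72 mm wide, 83 high, on the closed part of the tier's top; origin at the centre of its underside.
- pitcher: Bystander: steel milk pitcher with handle, 84 mm wide, 100 high, on the island top left of the pot; origin at the centre of its underside.
- tamper: Bystander: tamper, steel foot 58 mm wide, pale oak handle, 90 high, on the island top left of the pot; origin at the centre of its underside.
- clip: Bystander: red plastic bag clip, 110 mm long, 18 high, lying on the island top; origin under its middle.

How it is judged (in metres and radians):
On the way, in this order (a step that is already met when the one before it is completed fails the run):
1. the bristle tip is dipped into the oil pot, at least 8 mm below its rim (z of brush_tip in the frame of oil_pot_rim below -0.008 m and horizontal distance between brush_tip and oil_pot_rim below 0.036 m and contact force between the fingers and brush above 1 N), for 0.1 s.
2. the brush goes in at a slant: its tip under the panel, 20 mm in from the free edge, while the butt is still above the tier's top (y of brush_tip in the frame of panel above 0.02 m and x of brush_tip in the frame of panel between -0.07 and 0.07 m and z of brush_tip in the frame of panel below 0 m and z of brush_butt in the frame of tier above 0.12 m), for 0.05 s.
At the end, for the whole second after the job is handed in: Brush still gripped, at rest inside the tier: bristle end within 18 mm of the bearing's near face (push under 10 N), butt below the top sheet, within 20 degrees of the tier's length, touching neither panel nor tier; pot upright within 0.2 rad, bystanders within 30 mm of their places (distance between brush_tip and oil_point below 0.018 m and z of brush_butt in the frame of tier below 0.116 m and angle between the x axis of brush and the y axis of tier, either way round below 0.35 rad and contact force between brush and panel below 0.3 N and contact force between brush and tier below 0.3 N and contact force between brush and bearing below 10 N and contact force between the fingers and brush above 1 N and linear speed of brush below 0.03 m/s and angle between oil_pot's own z axis and vertical below 0.2 rad and distance of each of cup, sugar_pot, pitcher, tamper, clip from where it was at the start of the episode below 0.03 m); the arm keeps its last pose, push and grip.
It fails at once if the glass panel is knocked or pressed with more than 30 N (contact force between panel and anything else above 30 N).
It fails at once if the oil pot is tipped by more than 0.5 rad (angle between oil_pot's own z axis and vertical above 0.5 rad).
It fails at once if a bystander is pushed by more than 30 mm (distance of any of cup, sugar_pot, pitcher, tamper, clip from where it was at the start of the episode above 0.03 m).
It also fails if it takes over 48 s, if anything falls off the work surface, if the arm or the gripper's body presses on something with over 40 N, if the wrist force passes 120 N, or if a joint passes its speed limit or range.

## Working session

There is one attempt and no reset: what is moved stays moved. The work goes in short steps, Python scripts to look and compute and a tool call to move; the robot and the scene stay as the last step left them, time stands still between calls to the robot, and variables do not carry over. Pictures are saved under pics/ and viewed, at most 10 in all, crops included, and the job is handed in when it is done.

Besides the shell and the picture viewer there is one more tool, called after "Emit:" as name(argument=value, ...), one argument or row to a line, values as JSON. arm_command: Moves the arm, as the interface text tells. Its arguments: {"type":"object","properties":{"series":{"type":"array"},"jaw":{"type":"number"}},"required":["series"]}

```bash
mkdir -p pics; cat > h.py <<'E'
import numpy as np, cv2, json
from scipy.spatial.transform import Rotation as R
from workcell import ctrl
def snap(name, tag):
    d=ctrl.get_image(name); cv2.imwrite(f'pics/{tag}.png',d['frame'])
    json.dump({k:np.array(d[k]).tolist() for k in('fx','fy','cx','cy','rvec','tvec')},open(f'pics/{tag}.json','w'))
def cal(tag):
    c=json.load(open(f'pics/{tag}.json')); return c
def ray(tag,u,v):
    c=cal(tag); M=R.from_rotvec(np.ravel(c['rvec'])).as_matrix(); t=np.ravel(c['tvec'])
    return -M.T@t, M.T@np.array([(u-c['cx'])/c['fx'],(v-c['cy'])/c['fy'],1])
def atz(tag,u,v,z):
    o,d=ray(tag,u,v); return o+d*(z-o[2])/d[2]
def tri(*obs):
    A=np.zeros((3,3));b=np.zeros(3)
    for o in obs:
        p,d=ray(*o); d=d/np.linalg.norm(d); P=np.eye(3)-np.outer(d,d); A+=P;b+=P@p
    return np.linalg.solve(A,b)
def proj(tag,p):
    c=cal(tag);K=np.array([[c['fx'],0,c['cx']],[0,c['fy'],c['cy']],[0,0,1]])
    return cv2.projectPoints(np.array(p,float).reshape(-1,3),np.ravel(c['rvec']),np.ravel(c['tvec']),K,None)[0][:,0]
E
python3 - <<'E'
from h import *
for n in('scene','side','wrist'):
    snap(n,n+'0'); o,d=ray(n+'0',320,200); print(n,o.round(),(d/np.linalg.norm(d)).round(2),cal(n+'0')['fx'])
print(ctrl.get_obs())
E
```

```text
scene [1155. -253. 1124.] [-0.51  0.19 -0.84] 455.03871700415823
side [ 446.  803. 1143.] [ 0.06 -0.62 -0.79] 507.3094271894926
wrist [625.  74. 385.] [ 0.01 -0.27 -0.96] 293.51435644108636
{'t': 0.15, 'qpos': array([-1.90032980e-02,  4.23677966e-01,  1.63050128e+00,  2.19783336e-07,
        1.08862547e+00, -1.90220733e-02]), 'qvel': array([ 3.57820099e-04, -2.09157681e-03, -2.22519149e-03, -4.23009698e-05,
       -9.21832773e-04, -8.24846238e-04]), 'joint_torque': array([ 9.52650989e-04, -5.44981134e+01, -2.73919362e+01,  6.45430083e-02,
        2.04369903e-02, -3.19723256e-05]), 'ee_pos': array([6.24584168e+02, 3.16176290e-02, 2.41077530e+02]), 'orientation': array([-2.22080300e+00, -2.22084447e+00,  1.31984049e-03]), 'ft_force': array([-0.15830092,  0.6967325 , -0.41393749]), 'moment': array([ 0.00905208, -0.03014797,  0.02000862]), 'grasp_force': 0.0, 'width': 87.38501909429381}
```

View pics/scene0.png

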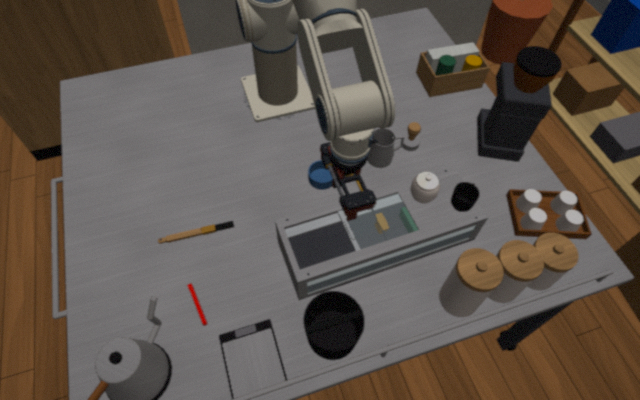

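View pics/side0.png

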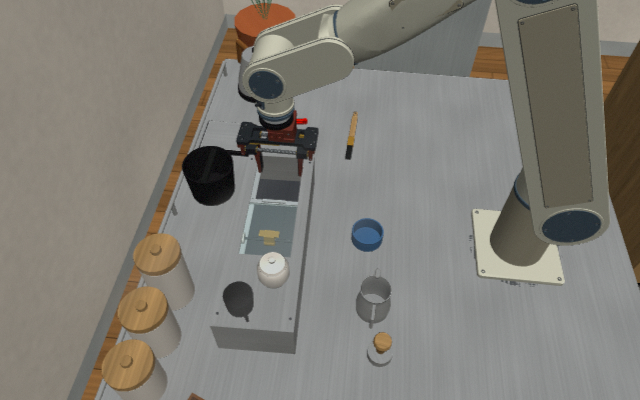

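The scene view shows the brush at (160,240) butt to (233,224) tip, the tier at (285,270) to (480,230) and the pot at (320,175). The side view shows the pot at (367,233), the brush at (352,135) and the bearing at (268,237). Next I'll enlarge crops to measure them.

```bash
python3 - <<'E'
import cv2,numpy as np
a=cv2.imread('pics/scene0.png')[150:300,150:500]; s=cv2.imread('pics/side0.png')[90:360,195:395]
cv2.imwrite('pics/c1.png',cv2.resize(a,(798,342),interpolation=cv2.INTER_CUBIC))
cv2.imwrite('pics/c2.png',cv2.resize(s,(440,594),interpolation=cv2.INTER_CUBIC))
E
```

```text
(no output)
```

View pics/c1.png

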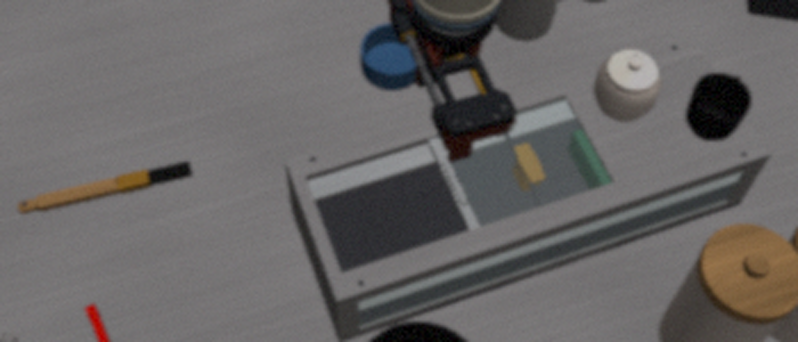

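View pics/c2.png

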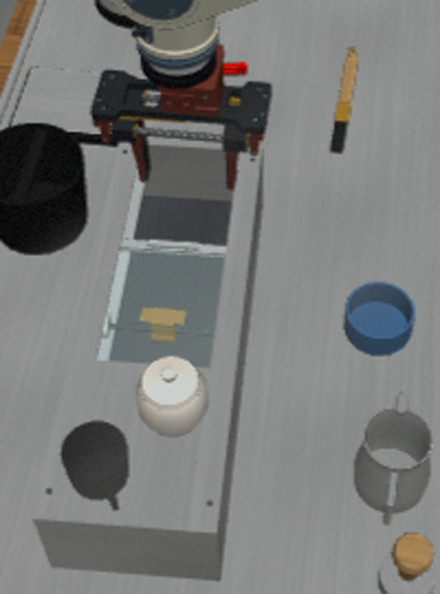

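```bash
python3 - <<'E'
from h import *
c1=lambda u,v,z:atz('scene0',150+u/2.28,150+v/2.28,z).round(1)
c2=lambda u,v,z:atz('side0',195+u/2.2,90+v/2.2,z).round(1)
print('tier corners A(-x-y)',c1(290,165,120),'B(+x-y)',c1(340,300,120),'C(+x+y)',c1(768,157,120),c2(35,520,120),'D(-x+y)',c2(220,520,120))
print('opening nl',c1(308,180,120),'fl',c1(343,268,120),'nr',c1(565,98,120),c2(211,366,120),'fr',c1(610,182,120),c2(97,359,120))
print('strip',c1(430,140,109),c1(470,228,109),c2(128,240,109),c2(229,246,109))
print('bearing -y edge', c1(515,148,107),c1(527,178,107),c2(141,309,107),c2(186,310,107))
print('brush butt',c1(22,207,8),c2(352,50,8),'tip',c1(190,169,8),c2(337,150,8))
print('pot rim L/R/top',c2(345,312,45),c2(414,312,45),c2(380,281,45), 'scene left',c1(361,53,45))
print('clip',c1(92,308,9))
E
```

```text
tier corners A(-x-y) [ 569.7 -154.9  120. ] B(+x-y) [ 741.  -149.1  120. ] C(+x+y) [726.3 360.6 120. ] [719.8 369.6 120. ] D(-x+y) [541.3 349.3 120. ]
opening nl [ 594.4 -141.1  120. ] fl [ 707.7 -135.6  120. ] nr [581.7 175.1 120. ] [575.4 176.8 120. ] fr [700.4 176.7 120. ] [698.4 182.1 120. ]
strip [580.9   8.1 109. ] [700.4  11.2 109. ] [699.3   9.1 109. ] [579.8   4.2 109. ]
bearing -y edge [620.1  97.7 107. ] [660.9  95.4 107. ] [666.3 103.5 107. ] [615.7  99.  107. ]
brush butt [ 460.9 -467.5    8. ] [ 459.9 -465.8    8. ] tip [ 471.6 -263.2    8. ] [ 467.  -258.8    8. ]
pot rim L/R/top [437.1  37.9  45. ] [355.1  28.4  45. ] [397.9 -12.8  45. ] scene left [392.9 -15.5  45. ]
clip [ 616.8 -409.     9. ]
```

Emit:
arm_command(
  series=[
    {"linear":[-0.04,-0.016,0],"turn":0},
    {"linear":[-0.04,-0.016,0],"turn":0},
    {"linear":[-0.04,-0.016,0],"turn":0},
    {"linear":[-0.04,-0.016,0],"turn":0},
    {"linear":[-0.04,-0.016,0],"turn":0},
    {"linear":[-0.04,-0.016,0],"turn":0},
    {"linear":[-0.04,-0.016,0],"turn":0},
    {"linear":[-0.04,-0.016,0],"turn":0},
    {"linear":[-0.04,-0.016,0],"turn":0.042},
    {"linear":[0,0,0],"turn":0},
  ],
  jaw=0,
)

```text
t: 1.15
ee_pos: [479.1, -364.0, 241.5]
orientation: [2.273, 2.168, -0.002]
ft_force: [0.6, -0.2, 0.4]
width: 43.7
grasp_force: 0.0
```

```bash
cat >> h.py <<'E'
def st():
    o=ctrl.get_obs(); M=R.from_rotvec(o['orientation']).as_matrix()
    print('t',o['t'],'p',o['ee_pos'].round(1),'w %.1f g %.1f'%(o['width'],o['grasp_force']),'f',o['ft_force'].round(1),'xaz %.2f'%np.degrees(np.arctan2(M[1,0],M[0,0])),'z',M[:,2].round(3))
    return o['ee_pos'],M
def go(x,y,z):
    p,M=st(); print('lin mm',(M.T@(np.array([x,y,z])-p)).round(1))
E
python3 - <<'E'
from h import *
snap('wrist','w1'); snap('scene','s1'); go(463,-404,21)
E
```

```text
t 1.25 p [ 480.4 -360.5  241.3] w 44.1 g 0.0 f [-0.2  0.4 -0.3] xaz 87.48 z [-0.     0.001 -1.   ]
lin mm [-44.4 -15.4 220.3]
```

View pics/w1.png

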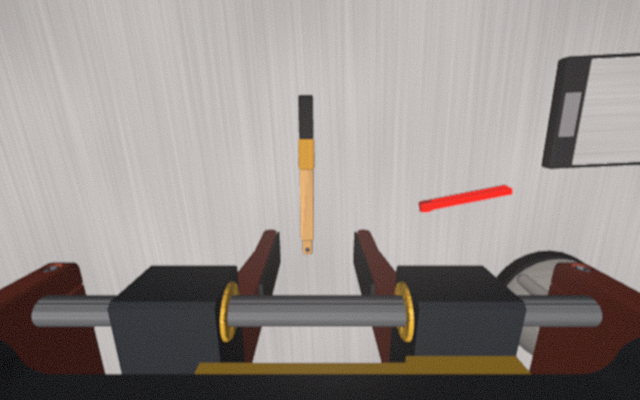

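The wrist view shows the brush from (308,254) at the butt to (306,96) at the tip, aligned with the tool. The fingers are at about x=318, so the tool needs a small shift left.

```bash
python3 - <<'E'
from h import *
b=atz('w1',308,253,7.5);t=atz('w1',306,96,9);print(b,t,np.linalg.norm(t-b),np.degrees(np.arctan2(*(t-b)[1::-1])))
E
```

```text
[ 461.76705131 -472.50705896    7.5       ] [ 471.14700083 -264.10219901    9.        ] 208.62123358882732 87.42295328492149
```

Emit:
arm_command(
  series=[
    {"linear":[-0.023,-0.007,0.02],"turn":0},
    {"linear":[-0.023,-0.007,0.03],"turn":0},
    {"linear":[0,0,0.04],"turn":0},
    {"linear":[0,0,0.04],"turn":0},
    {"linear":[0,0,0.03],"turn":0},
    {"linear":[0,0,0.025],"turn":0},
    {"linear":[0,0,0.015],"turn":0},
    {"linear":[0,0,0],"turn":0},
    {"linear":[0,0,0],"turn":0},
  ],
)

```text
t: 2.15
ee_pos: [465.8, -405.0, 42.3]
orientation: [2.266, 2.175, 0.0]
ft_force: [0.1, -0.3, 0.1]
width: 44.0
grasp_force: 0.0
```

```bash
python3 - <<'E'
from h import *
go(464,-406,21)
E
```

```text
t 2.15 p [ 465.8 -405.    42.3] w 44.0 g 0.0 f [ 0.1 -0.3  0.1] xaz 87.65 z [ 0. -0. -1.]
lin mm [-1.1 -1.8 21.3]
```

Emit:
arm_command(
  series=[
    {"linear":[-0.001,-0.001,0.01],"turn":0},
    {"linear":[0,0,0.008],"turn":0},
    {"linear":[0,0,0.0025],"turn":0},
    {"linear":[0,0,0],"turn":0},
    {"linear":[0,0,0],"turn":0},
  ],
)

```text
t: 2.65
ee_pos: [464.0, -406.4, 21.3]
orientation: [2.268, 2.174, 0.0]
ft_force: [0.1, -0.5, 0.6]
width: 44.1
grasp_force: 0.0
```

Emit:
arm_command(
  series=[
    {"linear":[0,0,0],"turn":0},
    {"linear":[0,0,0],"turn":0},
    {"linear":[0,0,0],"turn":0},
    {"linear":[0,0,0],"turn":0},
    {"linear":[0,0,0],"turn":0},
    {"linear":[0,0,0],"turn":0},
  ],
  jaw=-1,
)

```text
t: 3.25
ee_pos: [464.1, -406.4, 21.3]
orientation: [2.267, 2.174, 0.0]
ft_force: [0.1, 0.2, 1.9]
width: 17.2
grasp_force: 30.0
```

Emit:
arm_command(
  series=[
    {"linear":[0,0,-0.01],"turn":0},
    {"linear":[0,0,-0.02],"turn":0},
    {"linear":[0,0,-0.03],"turn":0},
    {"linear":[0,0,-0.03],"turn":-0.1},
    {"linear":[0,0,-0.03],"turn":-0.14},
    {"linear":[0,0,-0.03],"turn":-0.14},
    {"linear":[0,0,-0.03],"turn":-0.14},
    {"linear":[0,0,0],"turn":-0.14},
    {"linear":[0,0,0],"turn":-0.14},
    {"linear":[0,0,0],"turn":-0.14},
  ],
)

```text
t: 4.25
ee_pos: [464.0, -406.2, 202.3]
orientation: [1.028, 2.968, -0.001]
ft_force: [-0.1, 0.5, -0.6]
width: 17.7
grasp_force: 30.0
```

Emit:
arm_command(
  series=[
    {"linear":[0,0,0],"turn":-0.14},
    {"linear":[0,0,0],"turn":-0.14},
    {"linear":[0,0,0],"turn":-0.14},
    {"linear":[0,0,0],"turn":-0.14},
    {"linear":[0,0,0],"turn":-0.11},
    {"linear":[0,0,0],"turn":0},
    {"linear":[0,0,0],"turn":0},
  ],
)

```text
t: 4.95
ee_pos: [464.0, -406.2, 201.6]
orientation: [0.009, 3.141, -0.0]
ft_force: [0.0, -0.0, 0.0]
width: 17.6
grasp_force: 30.0
```

```bash
python3 - <<'E'
from h import *
go(529,-110,145)
E
```

```text
t 4.95 p [ 464.  -406.2  201.6] w 17.6 g 30.0 f [ 0. -0.  0.] xaz 179.67 z [ 0. -0. -1.]
lin mm [-63.3 296.6  56.5]
```

Emit:
arm_command(
  series=[
    {"linear":[-0.008,0.037,0],"turn":0},
    {"linear":[-0.008,0.037,0],"turn":0},
    {"linear":[-0.008,0.037,0],"turn":0},
    {"linear":[-0.008,0.037,0],"turn":0},
    {"linear":[-0.008,0.037,0],"turn":0},
    {"linear":[-0.008,0.037,0],"turn":0},
    {"linear":[-0.008,0.037,0],"turn":0},
    {"linear":[-0.007,0.037,0.01],"turn":0},
    {"linear":[0,0,0.02],"turn":0},
    {"linear":[0,0,0.01],"turn":0},
  ],
)

```text
t: 5.95
ee_pos: [527.4, -109.2, 160.3]
orientation: [-0.004, -3.14, -0.0]
ft_force: [0.1, -0.2, -0.1]
width: 17.3
grasp_force: 30.0
```

Emit:
arm_command(
  series=[
    {"linear":[0,0,0],"turn":0},
    {"linear":[0,0,0],"turn":0},
  ],
)

```text
t: 6.15
ee_pos: [527.8, -111.2, 161.4]
orientation: [-0.007, -3.141, 0.0]
ft_force: [0.2, -0.4, -0.5]
width: 17.8
grasp_force: 30.0
```

```bash
python3 - <<'E'
from h import *
go(529,-110,145)
snap('scene','s2');snap('side','d2')
a=cv2.imread('pics/scene0.png')
a=np.hstack([cv2.resize(cv2.imread('pics/s2.png')[100:300,200:400],None,fx=2,fy=2),cv2.resize(cv2.imread('pics/d2.png')[50:250,220:420],None,fx=2,fy=2)]);cv2.imwrite('pics/m2.png',a)
E
```

```text
t 6.15 p [ 527.8 -111.2  161.4] w 17.8 g 30.0 f [ 0.2 -0.4 -0.5] xaz 179.74 z [-0. -0. -1.]
lin mm [-1.2  1.2 16.4]
```

View pics/m2.png

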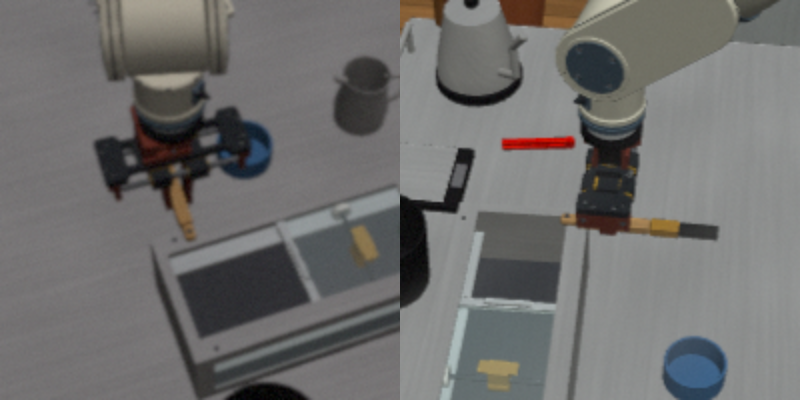

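Both views show the butt over the near flange (right panel: butt (567,219), tip (717,232)) with the brush level. I'll press the butt down on the flange to tilt the brush in the grip.

Emit:
arm_command(
  series=[
    {"linear":[0,0,0.01],"turn":0},
    {"linear":[0,0,0.006],"turn":0},
    {"linear":[0,0,0.004],"turn":0},
    {"linear":[0,0,0.004],"turn":0},
    {"linear":[0,0,0.004],"turn":0},
    {"linear":[0,0,0],"turn":0},
  ],
)

```text
t: 6.85
ee_pos: [527.4, -110.6, 133.0]
orientation: [-0.004, -3.141, 0.0]
ft_force: [-2.5, -0.7, 3.6]
width: 17.9
grasp_force: 30.0
```

```bash
cat >> h.py <<'E'
def pred(p,M,th,g=40,off=13.5):
    # brush butt, tip for tilt th (deg, tip-down) about grip point
    c=p+M[:,2]*off; h=M[:,0]; d=np.cos(np.radians(th))*h-np.sin(np.radians(th))*np.array([0,0,1]); return c-(105-g)*d, c+(105+g)*d
E
python3 - <<'E'
from h import *
print(pred(np.array([527.8,-111.2,161.4]),np.array([[-1,0,0],[0,1,0],[0,0,-1.]]),0))
print(proj('d2',pred(np.array([527.8,-111.2,161.4]),np.array([[-1,0,0],[0,1,0],[0,0,-1.]]),0)),'seen 303.5,159.5 378.5,166')
st()
E
```

```text
(array([ 592.8, -111.2,  147.9]), array([ 382.8, -111.2,  147.9]))
[[299.74645634 158.57570152]
 [378.4809945  165.39916002]] seen 303.5,159.5 378.5,166
t 6.85 p [ 527.4 -110.6  133. ] w 17.9 g 30.0 f [-2.5 -0.7  3.6] xaz 179.84 z [-0.001 -0.    -1.   ]
```

Emit:
arm_command(
  series=[
    {"linear":[0,0,0.004],"turn":0},
    {"linear":[0,0,0.004],"turn":0},
    {"linear":[0,0,0.004],"turn":0},
    {"linear":[0,0,0.003],"turn":0},
    {"linear":[0,0,0],"turn":0},
  ],
)

```text
t: 7.35
ee_pos: [528.8, -110.7, 118.6]
orientation: [0.005, 3.14, -0.001]
ft_force: [-0.1, 0.1, 5.5]
width: 17.7
grasp_force: 30.0
```

```bash
python3 - <<'E'
from h import *
p,M=st(); snap('side','d3');snap('scene','s3')
for th in(0,15,25,30,35,40,45):print(th,proj('d3',pred(p,M,th)).round(1).tolist())
a=np.hstack([cv2.resize(cv2.imread('pics/s3.png')[130:230,240:340],None,fx=4,fy=4),cv2.resize(cv2.imread('pics/d3.png')[110:210,290:390],None,fx=4,fy=4)]);cv2.imwrite('pics/m3.png',a)
E
```

```text
t 7.35 p [ 528.8 -110.7  118.6] w 17.7 g 30.0 f [-0.1  0.1  5.5] xaz 179.83 z [ 0.002 -0.    -1.   ]
0 [[299.7, 169.3], [376.5, 176.3]]
15 [[300.4, 165.2], [373.5, 185.0]]
25 [[301.7, 162.7], [369.6, 190.2]]
30 [[302.7, 161.5], [367.2, 192.5]]
35 [[303.8, 160.4], [364.5, 194.7]]
40 [[305.0, 159.4], [361.6, 196.6]]
45 [[306.4, 158.4], [358.4, 198.4]]
```

View pics/m3.png

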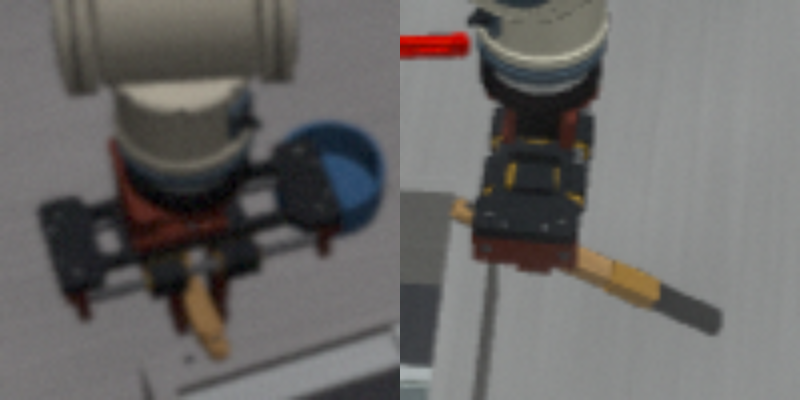

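The tip is at about (369.5,190) in the side view, so the tilt is about 25°. I'll move closer to the edge and press a bit more.

Emit:
arm_command(
  series=[
    {"linear":[-0.004,0,0],"turn":0},
    {"linear":[-0.004,0,0],"turn":0},
    {"linear":[-0.002,0,0.002],"turn":0},
    {"linear":[0,0,0.003],"turn":0},
    {"linear":[0,0,0.002],"turn":0},
    {"linear":[0,0,0],"turn":0},
  ],
)

```text
t: 8.05
ee_pos: [537.0, -110.2, 111.3]
orientation: [-0.004, -3.14, -0.001]
ft_force: [-5.4, 1.4, 8.2]
width: 18.0
grasp_force: 30.0
```

```bash
python3 - <<'E'
from h import *
p,M=st(); snap('side','d4')
for th in(25,30,35,40,45):print(th,proj('d4',pred(p,M,th)).round(1).tolist())
f=cv2.imread('pics/d4.png')[150:210,330:400].astype(int)
# dark neutral bristles
m=((f.max(2)<85)&(f.max(2)-f.min(2)<15)).astype(np.uint8)
n,l,s,c=cv2.connectedComponentsWithStats(m)
for i in range(1,n):
    if s[i,4]>30:
        r=cv2.minAreaRect(np.argwhere(l==i)[:,::-1].astype(np.float32)+[[330,150]] if False else (np.argwhere(l==i)[:,::-1]+np.array([330,150])).astype(np.float32)); print(s[i,4],cv2.boxPoints(r).round(1).tolist())
E
```

```text
t 8.05 p [ 537.  -110.2  111.3] w 18.0 g 30.0 f [-5.4  1.4  8.2] xaz 179.84 z [-0.002  0.001 -1.   ]
25 [[298.8, 164.5], [366.5, 191.6]]
30 [[299.7, 163.3], [364.1, 193.9]]
35 [[300.8, 162.2], [361.5, 196.1]]
40 [[302.0, 161.2], [358.5, 198.0]]
45 [[303.4, 160.2], [355.4, 199.7]]
45 [[330.0, 150.0], [333.0, 150.0], [333.0, 171.0], [330.0, 171.0]]
94 [[347.70001220703125, 190.1999969482422], [351.0, 185.0], [364.29998779296875, 193.3000030517578], [361.0, 198.5]]
```

Emit:
arm_command(
  series=[
    {"linear":[0,0,-0.01],"turn":0},
    {"linear":[0,0,-0.02],"turn":0},
    {"linear":[0,0,-0.03],"turn":0},
    {"linear":[0,0,-0.02],"turn":0},
    {"linear":[0.008,0.025,0],"turn":0},
    {"linear":[0.008,0.03,0],"turn":0},
    {"linear":[0.008,0.03,0],"turn":0},
    {"linear":[0.008,0.03,0],"turn":0},
    {"linear":[0.002,0.024,0],"turn":0},
    {"linear":[0,0,0],"turn":0},
  ],
)

```text
t: 9.1
ee_pos: [504.1, 30.7, 191.6]
orientation: [0.0, 3.141, 0.001]
ft_force: [0.2, -0.1, -0.6]
width: 18.2
grasp_force: 30.0
```

```bash
python3 - <<'E'
from h import *
go(503,29,128); p,M=st(); snap('side','d5'); snap('scene','s5')
for th in(25,30,35,40,45):print(th,proj('d5',pred(p,M,th)).round(1).tolist(),proj('s5',pred(p,M,th)).round(1).tolist())
a=np.hstack([cv2.resize(cv2.imread('pics/s5.png')[120:220,270:370],None,fx=4,fy=4),cv2.resize(cv2.imread('pics/d5.png')[150:250,290:390],None,fx=4,fy=4)]);cv2.imwrite('pics/m5.png',a)
E
```

```text
t 9.1 p [504.1  30.7 191.6] w 18.2 g 30.0 f [ 0.2 -0.1 -0.6] xaz 180.00 z [ 0.001  0.    -1.   ]
lin mm [ 1.1 -1.7 63.6]
t 9.1 p [504.1  30.7 191.6] w 18.2 g 30.0 f [ 0.2 -0.1 -0.6] xaz 180.00 z [ 0.001  0.    -1.   ]
25 [[303.6, 186.3], [379.2, 215.6]] [[346.7, 182.6], [321.4, 148.8]]
30 [[304.6, 185.0], [376.4, 218.1]] [[346.4, 180.6], [322.0, 152.9]]
35 [[305.8, 183.8], [373.4, 220.3]] [[346.1, 178.5], [322.7, 156.9]]
40 [[307.2, 182.8], [370.0, 222.3]] [[345.7, 176.3], [323.5, 161.1]]
45 [[308.8, 181.8], [366.4, 224.1]] [[345.3, 174.1], [324.4, 165.3]]
```

View pics/m5.png

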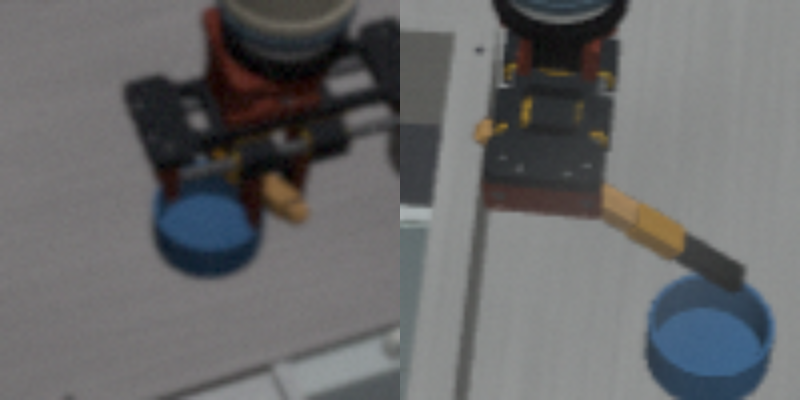

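The side panel shows the tip at (742,278) in the crop and the pot mouth spanning 648 to 773. The tilt is about 32°.

```bash
python3 - <<'E'
from h import *
f=cv2.imread('pics/side0.png').astype(int); m=((f[...,0]-f[...,2])>40).astype(np.uint8); m[:,:340]=0
n,l,s,c=cv2.connectedComponentsWithStats(m);i=1+np.argmax(s[1:,4]);print(s[i])
# fit rim+base silhouette by least squares
from scipy.optimize import least_squares
a=np.linspace(0,2*np.pi,60)
def box(q):
    P=np.vstack([np.c_[q[0]+42*np.cos(a),q[1]+42*np.sin(a),0*a+45],np.c_[q[0]+38*np.cos(a),q[1]+38*np.sin(a),0*a]]);u=proj('side0',P);return np.r_[u.min(0),u.max(0)]
x,y,w,h=s[i,:4];print(least_squares(lambda q:box(q)-[x-.5,y-.5,x+w-.5,y+h-.5],[396,29]).x)
E
```

```text
[352 218  32  33 550]
[396.51582653  26.25545709]
```

Emit:
arm_command(
  series=[
    {"linear":[-0.005,-0.003,0.01],"turn":0},
    {"linear":[0,0,0.02],"turn":0},
    {"linear":[0,0,0.015],"turn":0},
    {"linear":[0,0,0.01],"turn":0},
    {"linear":[0,0,0.01],"turn":0},
    {"linear":[0,0,0.007],"turn":0},
    {"linear":[0,0,0],"turn":0},
    {"linear":[0,0,0],"turn":0},
  ],
)

```text
t: 10.0
ee_pos: [509.4, 25.5, 119.3]
orientation: [0.005, 3.141, 0.0]
ft_force: [0.2, 0.3, -0.9]
width: 17.7
grasp_force: 30.0
```

```bash
python3 - <<'E'
from h import *
p,M=st(); snap('side','d6'); 
for th in(25,30,35,40):print(th,pred(p,M,th)[1].round(),proj('d6',pred(p,M,th)).round(1).tolist())
a=cv2.resize(cv2.imread('pics/d6.png')[170:270,310:410],None,fx=5,fy=5);cv2.imwrite('pics/m6.png',a)
E
```

```text
t 10.0 p [509.4  25.5 119.3] w 17.7 g 30.0 f [ 0.2  0.3 -0.9] xaz 179.83 z [ 0.  0. -1.]
25 [378.  26.  44.] [[302.2, 202.8], [374.5, 230.3]]
30 [384.  26.  33.] [[303.2, 201.7], [371.9, 232.5]]
35 [391.  26.  23.] [[304.4, 200.6], [369.0, 234.6]]
40 [398.  26.  13.] [[305.7, 199.7], [365.8, 236.4]]
```

View pics/m6.png

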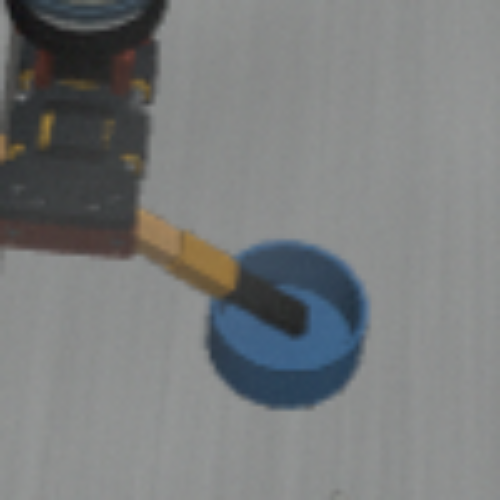

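The crop shows the bristle tip at (303,318), well inside the pot and not touching it, so the dip is done. Next I'll lift, turn towards the tier's +y and move to the gap.

Emit:
arm_command(
  series=[
    {"linear":[0,0,-0.01],"turn":0},
    {"linear":[0,0,-0.025],"turn":0},
    {"linear":[0,0,-0.03],"turn":0},
    {"linear":[0,0,-0.03],"turn":0},
    {"linear":[0,0,-0.03],"turn":0.1},
    {"linear":[0,0,0],"turn":0.14},
    {"linear":[0,0,0],"turn":0.14},
    {"linear":[0,0,0],"turn":0.14},
    {"linear":[0,0,0],"turn":0.14},
    {"linear":[0,0,0],"turn":0.14},
  ],
)

```text
t: 11.05
ee_pos: [509.3, 25.7, 245.6]
orientation: [1.235, 2.887, 0.001]
ft_force: [0.3, -0.5, -1.2]
width: 18.0
grasp_force: 30.0
```

Emit:
arm_command(
  series=[
    {"linear":[0,0,0],"turn":0.14},
    {"linear":[0,0,0],"turn":0.14},
    {"linear":[0,0,0],"turn":0.14},
    {"linear":[0,0,0],"turn":0.14},
    {"linear":[0,0,0],"turn":0.1},
    {"linear":[0,0,0],"turn":0.06},
    {"linear":[0,0,0],"turn":0},
  ],
)

```text
t: 11.75
ee_pos: [509.4, 25.7, 245.3]
orientation: [2.167, 2.273, 0.002]
ft_force: [-0.2, 0.2, 0.5]
width: 18.2
grasp_force: 30.0
```

Emit:
arm_command(
  series=[
    {"linear":[-0.02,0.017,0],"turn":0},
    {"linear":[-0.03,0.025,0],"turn":0},
    {"linear":[-0.03,0.025,0],"turn":0},
    {"linear":[-0.03,0.025,0],"turn":0},
    {"linear":[-0.03,0.025,0],"turn":0},
    {"linear":[-0.02,0.017,0],"turn":0},
    {"linear":[-0.006,0.002,0],"turn":0},
    {"linear":[0,0,0],"turn":0},
    {"linear":[0,0,0],"turn":0},
  ],
)

```text
t: 12.65
ee_pos: [652.1, -132.9, 244.2]
orientation: [-2.166, -2.274, 0.0]
ft_force: [0.1, -0.4, -0.3]
width: 17.8
grasp_force: 30.0
```

```bash
cat >> h.py <<'E'
TC=np.array([642,103.]);TY=np.radians(2.7)
T=np.array([[np.cos(TY),-np.sin(TY)],[np.sin(TY),np.cos(TY)]])
def loc(p): return np.r_[T.T@(np.asarray(p)[:2]-TC),p[2]].round(1)
def wor(x,y,z): return np.r_[TC+T@[x,y],z]
def show(th):
    p,M=st(); b,t=pred(p,M,th); print('th',th,'pivot',loc(p-[0,0,13.5]),'butt',loc(b),'tip',loc(t)); return p,M
E
python3 - <<'E'
from h import *
show(32)
snap('side','d7');snap('scene','s7')
a=np.hstack([cv2.resize(cv2.imread('pics/s7.png')[170:300,250:380],None,fx=3,fy=3),cv2.resize(cv2.imread('pics/d7.png')[60:190,220:350],None,fx=3,fy=3)]);cv2.imwrite('pics/m7.png',a)
p,M=st()
for th in(25,30,35):print(th,proj('d7',pred(p,M,th)).round(1).tolist(),proj('s7',pred(p,M,th)).round(1).tolist())
E
```

```text
t 12.65 p [ 652.1 -132.9  244.2] w 17.8 g 30.0 f [ 0.1 -0.4 -0.3] xaz 92.80 z [-0.001  0.    -1.   ]
th 32 pivot [  -1.  -236.1  230.7] butt [  -0.9 -291.2  265.2] tip [  -1.3 -113.2  154. ]
t 12.75 p [ 652.2 -132.6  244.4] w 17.9 g 30.0 f [ 0.4  0.4 -1.9] xaz 92.82 z [-0.  0. -1.]
25 [[279.2, 105.1], [272.7, 182.7]] [[267.6, 227.0], [345.2, 220.9]]
30 [[279.0, 104.3], [273.3, 183.9]] [[268.5, 225.5], [342.8, 223.9]]
35 [[278.7, 103.7], [273.9, 184.5]] [[269.7, 223.9], [340.0, 227.0]]
```

View pics/m7.png

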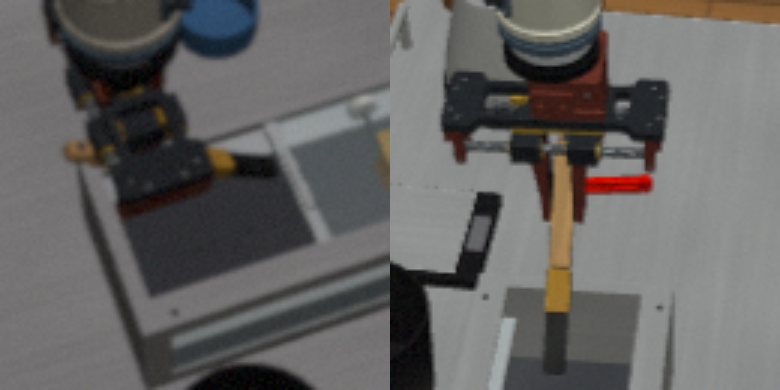

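Left panel: the tip at (275,164) matches 32°. Right panel: the brush points down into the gap. Feeding in.

Emit:
arm_command(
  series=[
    {"linear":[0,0,0.015],"turn":0},
    {"linear":[0,0,0.025],"turn":0},
    {"linear":[0,0,0.025],"turn":0},
    {"linear":[0,0,0.02],"turn":0},
    {"linear":[0,0,0.01],"turn":0},
    {"linear":[0,0,0],"turn":0},
    {"linear":[0,0,0],"turn":0},
  ],
)

```text
t: 13.45
ee_pos: [653.3, -133.6, 149.5]
orientation: [2.167, 2.274, 0.0]
ft_force: [-0.2, 0.6, 1.1]
width: 17.5
grasp_force: 30.0
```

Emit:
arm_command(
  series=[
    {"linear":[0.01,0,0],"turn":0},
    {"linear":[0.015,0,0],"turn":0},
    {"linear":[0.015,0,0.003],"turn":0},
    {"linear":[0.01,0,0.008],"turn":0},
    {"linear":[0.01,0,0.008],"turn":0},
    {"linear":[0.008,0,0.006],"turn":0},
    {"linear":[0,0,0],"turn":0},
    {"linear":[0,0,0],"turn":0},
  ],
)

```text
t: 14.25
ee_pos: [649.7, -65.7, 123.8]
orientation: [-2.167, -2.274, 0.001]
ft_force: [1.2, 0.4, -1.3]
width: 17.8
grasp_force: 30.0
```

```bash
python3 - <<'E'
from h import *
show(32)
E
```

```text
t 14.25 p [649.7 -65.7 123.8] w 17.8 g 30.0 f [ 1.2  0.4 -1.3] xaz 92.77 z [-0.001 -0.    -1.   ]
th 32 pivot [  -0.3 -168.9  110.3] butt [-2.000e-01 -2.240e+02  1.447e+02] tip [ -0.4 -45.9  33.4]
```

Emit:
arm_command(
  series=[
    {"linear":[0,0,0.008],"turn":0},
    {"linear":[0,0,0.008],"turn":0},
    {"linear":[0,0,0.006],"turn":0},
    {"linear":[0,0,0.004],"turn":0},
    {"linear":[0,0,0.004],"turn":0},
    {"linear":[0,0,0.004],"turn":0},
    {"linear":[0,0,0],"turn":0},
  ],
)

```text
t: 14.95
ee_pos: [649.9, -65.8, 89.9]
orientation: [2.168, 2.274, 0.001]
ft_force: [0.4, -1.4, 2.6]
width: 17.9
grasp_force: 30.0
```

Emit:
arm_command(
  series=[
    {"linear":[0,0,0.004],"turn":0},
    {"linear":[0,0,0.004],"turn":0},
    {"linear":[0,0,0.004],"turn":0},
    {"linear":[0,0,0.004],"turn":0},
    {"linear":[0,0,0.004],"turn":0},
    {"linear":[0,0,0.003],"turn":0},
    {"linear":[0,0,0],"turn":0},
  ],
)

```text
t: 15.65
ee_pos: [649.4, -65.6, 66.4]
orientation: [-2.167, -2.273, 0.001]
ft_force: [1.3, -0.1, 1.4]
width: 17.9
grasp_force: 30.0
```

```bash
python3 - <<'E'
from h import *
p,M=st(); z=p[2]-13.5; th=np.degrees(np.arcsin((z-13.3)/145)); show(round(th,1))
snap('scene','s8');snap('side','d8')
for t in(10,15,20,25):print(t,proj('s8',pred(p,M,t)).round(1).tolist(),proj('d8',pred(p,M,t)).round(1).tolist())
for n,(x0,x1,y0,y1) in(('s8',(280,380,190,270)),('d8',(250,310,120,215))):
    f=cv2.imread(f'pics/{n}.png')[y0:y1,x0:x1].astype(int)
    m=((f[...,2]-f[...,0])>30).astype(np.uint8); c,l,s,ce=cv2.connectedComponentsWithStats(m)
    print(n,[(s[i].tolist(),(ce[i]+[x0,y0]).round(1).tolist()) for i in range(1,c) if s[i,4]>8])
E
```

```text
t 15.65 p [649.4 -65.6  66.4] w 17.9 g 30.0 f [ 1.3 -0.1  1.4] xaz 92.74 z [-0.001  0.    -1.   ]
t 15.65 p [649.4 -65.6  66.4] w 17.9 g 30.0 f [ 1.3 -0.1  1.4] xaz 92.74 z [-0.001  0.    -1.   ]
th 15.9 pivot [  -0.6 -168.7   52.9] butt [  -0.6 -231.2   70.7] tip [ -0.7 -29.3  13.3]
10 [[296.8, 257.2], [368.6, 238.7]] [[280.4, 172.3], [272.4, 240.3]]
15 [[297.2, 256.1], [367.2, 241.1]] [[280.3, 171.3], [272.9, 242.1]]
20 [[297.7, 255.0], [365.5, 243.6]] [[280.1, 170.5], [273.3, 243.4]]
25 [[298.5, 253.8], [363.5, 246.1]] [[279.9, 169.8], [273.8, 244.3]]
s8 [([96, 23, 4, 12, 31], [378.0, 217.7]), ([49, 48, 3, 4, 10], [330.2, 239.3]), ([58, 50, 15, 9, 101], [345.0, 243.7]), ([48, 55, 7, 5, 17], [331.4, 247.1]), ([20, 56, 13, 8, 67], [305.9, 250.1])]
d8 [([31, 24, 11, 19, 61], [287.8, 156.2]), ([11, 41, 21, 5, 42], [269.5, 163.0]), ([31, 46, 10, 4, 22], [285.5, 168.2]), ([27, 54, 5, 4, 13], [278.3, 175.2]), ([54, 58, 4, 6, 14], [304.8, 180.3]), ([24, 61, 11, 19, 150], [278.2, 190.4]), ([20, 66, 3, 7, 10], [271.6, 188.4]), ([23, 86, 7, 9, 58], [276.3, 210.2])]
```

Emit:
arm_command(
  series=[
    {"linear":[0,0,0.003],"turn":0},
    {"linear":[0,0,0],"turn":0},
    {"linear":[0,0,0],"turn":0},
    {"linear":[0,0,-0.01],"turn":0},
    {"linear":[-0.001,0,-0.02],"turn":0},
    {"linear":[-0.001,0,-0.02],"turn":0},
    {"linear":[-0.001,0,-0.01],"turn":0},
    {"linear":[0,0,-0.003],"turn":0},
    {"linear":[0,0,0],"turn":0},
    {"linear":[0,0,0],"turn":0},
  ],
)

```text
t: 16.75
ee_pos: [649.4, -68.7, 126.5]
orientation: [-2.167, -2.273, 0.001]
ft_force: [0.1, 1.1, -1.0]
width: 18.1
grasp_force: 30.0
```

```bash
python3 - <<'E'
from h import *
p,M=show(14.7)
snap('scene','s9');snap('side','d9')
fr=lambda b,t:(b+(t-b)*140/210)
for t in(10,15,20):
    b,e=pred(p,M,t);up=np.array([0,0,7.5]);print(t,proj('s9',[fr(b,e)+up,e]).round(1).tolist(),proj('d9',[fr(b,e)+up,e]).round(1).tolist())
for n,(x0,x1,y0,y1) in(('s9',(280,380,190,270)),('d9',(250,310,120,235))):
    f=cv2.imread(f'pics/{n}.png')[y0:y1,x0:x1].astype(int)
    m=((f[...,2]-f[...,0])>30).astype(np.uint8); c,l,s,ce=cv2.connectedComponentsWithStats(m)
    print(n,[(s[i].tolist(),(ce[i]+[x0,y0]).round(1).tolist()) for i in range(1,c) if s[i,4]>30])
E
```

```text
t 16.75 p [649.4 -68.7 126.5] w 18.1 g 30.0 f [ 0.1  1.1 -1. ] xaz 92.75 z [-0.001  0.    -1.   ]
th 14.7 pivot [  -0.7 -171.8  113. ] butt [  -0.7 -234.7  129.5] tip [ -0.9 -31.6  76.2]
10 [[346.1, 232.6], [369.9, 228.1]] [[273.8, 200.1], [271.1, 226.2]]
15 [[345.5, 234.0], [368.5, 230.7]] [[274.0, 201.2], [271.5, 228.1]]
20 [[344.6, 235.4], [366.7, 233.4]] [[274.3, 202.1], [272.0, 229.6]]
s9 [([96, 23, 4, 12, 31], [378.0, 217.7]), ([58, 40, 10, 9, 57], [343.0, 233.2]), ([18, 45, 14, 8, 80], [304.5, 239.2])]
d9 [([39, 0, 19, 5, 86], [297.6, 121.8]), ([10, 6, 31, 28, 283], [278.8, 145.8]), ([11, 36, 21, 5, 36], [271.2, 157.3]), ([21, 44, 10, 36, 250], [275.8, 182.6]), ([9, 110, 20, 5, 91], [268.2, 232.2])]
```

Emit:
arm_command(
  series=[
    {"linear":[0,0.011,0],"turn":0},
    {"linear":[0,0.011,0],"turn":0},
    {"linear":[0,0,0],"turn":0.09},
    {"linear":[0,0,0],"turn":0.09},
    {"linear":[0,0,0],"turn":0.09},
    {"linear":[0,0,0],"turn":0.08},
    {"linear":[0,0,0],"turn":0},
    {"linear":[0,0,0],"turn":0},
  ],
)

```text
t: 17.65
ee_pos: [672.5, -67.6, 127.0]
orientation: [2.528, 1.865, 0.0]
ft_force: [1.2, -0.8, -0.7]
width: 18.2
grasp_force: 30.0
```

```bash
python3 - <<'E'
from h import *
p,M=show(14.7)
E
```

```text
t 17.65 p [672.5 -67.6 127. ] w 18.2 g 30.0 f [ 1.2 -0.8 -0.7] xaz 72.83 z [ 0.  0. -1.]
th 14.7 pivot [  22.5 -171.9  113.5] butt [   1.1 -231.   130. ] tip [ 70.1 -40.   76.7]
```

Emit:
arm_command(
  series=[
    {"linear":[0,0,0.005],"turn":0},
    {"linear":[0,0,0.005],"turn":0},
    {"linear":[0,0,0.005],"turn":0},
    {"linear":[0,0,0.004],"turn":0},
    {"linear":[0,0,0],"turn":0},
  ],
)

```text
t: 18.15
ee_pos: [671.6, -67.7, 107.4]
orientation: [-2.53, -1.862, 0.001]
ft_force: [1.3, -0.9, 1.3]
width: 17.9
grasp_force: 30.0
```

Emit:
arm_command(
  series=[
    {"linear":[0,0,0.004],"turn":0},
    {"linear":[0,0,0.004],"turn":0},
    {"linear":[0,0,0.004],"turn":0},
    {"linear":[0,0,0.003],"turn":0},
    {"linear":[0,0,0],"turn":0},
  ],
)

```text
t: 18.65
ee_pos: [671.6, -67.6, 92.6]
orientation: [-2.53, -1.862, 0.001]
ft_force: [0.5, -0.8, 1.8]
width: 17.8
grasp_force: 30.0
```

```bash
python3 - <<'E'
from h import *
p,M=show(4); snap('scene','s10');snap('side','d10')
fr=lambda b,t:(b+(t-b)*140/210)
for t in(0,5,10,15):
    b,e=pred(p,M,t);up=np.array([0,0,7.5]);print(t,proj('s10',[b+up,fr(b,e)+up,e]).round(1).tolist(),proj('d10',[b+up,fr(b,e)+up,e]).round(1).tolist())
for n,(x0,x1,y0,y1) in(('s10',(280,400,190,270)),('d10',(235,310,120,235))):
    f=cv2.imread(f'pics/{n}.png')[y0:y1,x0:x1].astype(int)
    for nm,m in(('oak',(f[...,2]-f[...,0])>30),('dark',f.max(2)<60)):
        c,l,s,ce=cv2.connectedComponentsWithStats(m.astype(np.uint8))
        print(n,nm,[((s[i]+[x0,y0,0,0,0]).tolist(),(ce[i]+[x0,y0]).round(1).tolist()) for i in range(1,c) if s[i,4]>30])
E
```

```text
t 18.65 p [671.6 -67.6  92.6] w 17.8 g 30.0 f [ 0.5 -0.8  1.8] xaz 72.69 z [-0.001  0.    -1.   ]
th 4 pivot [  21.6 -171.8   79.1] butt [  -0.6 -232.7   83.6] tip [ 71.1 -35.9  68.9]
0 [[296.5, 253.3], [351.8, 252.7], [379.1, 253.7]] [[280.0, 166.9], [256.4, 203.0], [243.7, 224.5]]
5 [[296.5, 252.3], [351.5, 253.8], [378.2, 255.9]] [[279.9, 165.6], [256.6, 204.5], [244.4, 227.2]]
10 [[296.7, 251.3], [351.0, 255.0], [377.0, 258.0]] [[279.7, 164.4], [257.0, 205.7], [245.2, 229.5]]
15 [[297.2, 250.3], [350.3, 256.1], [375.4, 260.1]] [[279.3, 163.4], [257.5, 206.8], [246.2, 231.4]]
s10 oak [([376, 213, 13, 17, 133], [381.8, 221.2]), ([299, 247, 14, 7, 50], [304.2, 250.1]), ([335, 248, 20, 8, 104], [343.5, 251.1])]
s10 dark [([338, 209, 8, 9, 32], [340.8, 212.9]), ([289, 220, 64, 50, 1847], [320.4, 246.4]), ([280, 238, 12, 32, 99], [284.9, 255.0]), ([362, 256, 38, 14, 105], [381.5, 263.5])]
d10 oak [([279, 120, 29, 5, 123], [293.5, 122.0]), ([255, 138, 30, 27, 258], [271.4, 154.0]), ([257, 177, 17, 22, 163], [265.0, 188.8]), ([250, 204, 11, 9, 59], [254.8, 207.6]), ([259, 230, 20, 5, 91], [268.2, 232.2])]
d10 dark [([244, 120, 22, 8, 135], [255.3, 123.0]), ([235, 138, 68, 53, 1228], [267.7, 160.5])]
```

Emit:
arm_command(
  series=[
    {"linear":[0,0,-0.004],"turn":0},
    {"linear":[0,0,-0.005],"turn":0},
    {"linear":[0,0,0],"turn":-0.09},
    {"linear":[0,0,0],"turn":-0.09},
    {"linear":[0,0,0],"turn":-0.09},
    {"linear":[0,0,0],"turn":-0.08},
    {"linear":[0,-0.011,0],"turn":0},
    {"linear":[0,-0.01,0],"turn":0},
    {"linear":[0,0,0],"turn":0},
    {"linear":[0,0,0],"turn":0},
  ],
)

```text
t: 19.75
ee_pos: [650.6, -68.8, 102.4]
orientation: [2.169, 2.273, 0.0]
ft_force: [-0.1, 0.1, -0.4]
width: 17.7
grasp_force: 30.0
```

```bash
python3 - <<'E'
from h import *
p,M=show(5); snap('scene','s11');snap('side','d11')
b,e=pred(p,M,5); print('model tip d',proj('d11',[e]).round(1),'s',proj('s11',[e]).round(1),'oil',proj('d11',[wor(0,-7,79)]).round(1),proj('s11',[wor(0,-7,79)]).round(1))
for t in (0,5,10):
    b,e=pred(p,M,t);u=np.array([0,0,7.5]);print(t,'butt,ferr ends',proj('s11',[b+u,b+(e-b)*120/210+u,b+(e-b)*160/210+u,e]).round(1).tolist())
for n,(x0,x1,y0,y1) in(('s11',(280,400,190,270)),('d11',(235,310,165,245))):
    f=cv2.imread(f'pics/{n}.png')[y0:y1,x0:x1].astype(int)
    for nm,m in(('oak',(f[...,2]-f[...,0])>25),('dark',f.max(2)<72)):
        c,l,s,ce=cv2.connectedComponentsWithStats(m.astype(np.uint8))
        print(n,nm,[((s[i]+[x0,y0,0,0,0]).tolist(),(ce[i]+[x0,y0]).round(1).tolist()) for i in range(1,c) if s[i,4]>25])
E
```

```text
t 19.75 p [650.6 -68.8 102.4] w 17.7 g 30.0 f [-0.1  0.1 -0.4] xaz 92.69 z [ 0.  0. -1.]
th 5 pivot [   0.5 -172.    88.9] butt [   0.5 -236.7   94.6] tip [  0.5 -27.5  76.3]
model tip d [[270.8 229.2]] s [[370.2 230.5]] oil [[269.9 235.3]] [[377.3 227.4]]
0 butt,ferr ends [[295.0, 252.4], [339.2, 237.5], [353.6, 232.6], [370.9, 228.1]]
5 butt,ferr ends [[295.0, 251.4], [339.0, 238.4], [353.2, 234.2], [370.2, 230.5]]
10 butt,ferr ends [[295.2, 250.3], [338.7, 239.3], [352.6, 235.9], [369.1, 233.0]]
s11 oak [([376, 213, 13, 20, 148], [381.6, 221.9]), ([337, 231, 12, 10, 91], [342.6, 236.0]), ([297, 241, 20, 10, 108], [305.8, 245.6])]
s11 dark [([289, 190, 66, 79, 2631], [319.0, 232.4]), ([356, 227, 17, 10, 112], [363.8, 231.2]), ([280, 236, 13, 34, 127], [284.9, 255.0]), ([337, 248, 63, 22, 122], [368.1, 259.3]), ([359, 256, 41, 14, 182], [381.9, 263.4]), ([382, 263, 18, 7, 32], [391.5, 266.3])]
d11 oak [([271, 170, 13, 30, 241], [276.4, 184.8]), ([270, 205, 8, 8, 50], [273.5, 208.5]), ([259, 230, 21, 15, 214], [268.7, 236.0])]
d11 dark [([240, 165, 8, 7, 27], [243.8, 167.2]), ([257, 165, 18, 33, 325], [266.3, 181.2]), ([277, 165, 22, 36, 466], [287.1, 185.1]), ([293, 165, 16, 10, 64], [302.4, 168.2])]
```

Emit:
arm_command(
  series=[
    {"linear":[0.005,0,0],"turn":0},
    {"linear":[0.005,0,0],"turn":0},
    {"linear":[0.003,0,0],"turn":0},
    {"linear":[0,0,0],"turn":0},
    {"linear":[0,0,0],"turn":0},
  ],
)

```text
t: 20.35
ee_pos: [650.4, -55.7, 102.2]
orientation: [2.167, 2.274, -0.0]
ft_force: [0.2, -2.4, -0.4]
width: 17.8
grasp_force: 30.0
```

Emit:
arm_command(
  series=[
    {"linear":[0.002,0,0],"turn":0},
    {"linear":[0,0,0],"turn":0},
    {"linear":[0,0,0],"turn":0},
  ],
)

```text
t: 20.65
ee_pos: [650.6, -55.4, 102.6]
orientation: [2.166, 2.273, -0.002]
ft_force: [-0.2, -9.0, 1.1]
width: 17.8
grasp_force: 30.0
```

Emit:
arm_command(
  series=[
    {"linear":[0.002,0,0],"turn":0},
    {"linear":[0,0,0],"turn":0},
    {"linear":[0,0,0],"turn":0},
  ],
)

```text
t: 20.95
ee_pos: [650.8, -55.2, 102.9]
orientation: [2.164, 2.272, -0.003]
ft_force: [-1.0, -17.9, 2.3]
width: 17.9
grasp_force: 30.0
```

```bash
python3 - <<'E'
from h import *
p,M=show(5); snap('scene','s12')
for t in (0,5,10):
    b,e=pred(p,M,t);print(t,proj('s12',[e]).round(1).tolist())
f=cv2.imread('pics/s12.png')[190:270,280:400].astype(int)
for nm,m in(('oak',(f[...,2]-f[...,0])>25),('dark',f.max(2)<72)):
    c,l,s,ce=cv2.connectedComponentsWithStats(m.astype(np.uint8))
    print(nm,[((s[i]+[280,190,0,0,0]).tolist(),(ce[i]+[280,190]).round(1).tolist()) for i in range(1,c) if s[i,4]>25])
m=f.max(2)<72
for y in range(218,245): print(y,''.join('#' if f[y-190,x-280].max()<72 else 'o' if f[y-190,x-280,2]-f[y-190,x-280,0]>25 else '.' for x in range(330,400)))
E
```

```text
t 20.95 p [650.8 -55.2 102.9] w 17.9 g 30.0 f [ -1.  -17.9   2.3] xaz 92.79 z [ 0.002 -0.005 -1.   ]
th 5 pivot [   1.4 -158.5   89.4] butt [   1.5 -223.3   95.4] tip [  1.2 -14.1  76.1]
0 [[375.7, 226.7]]
5 [[374.9, 229.2]]
10 [[373.8, 231.7]]
oak [([376, 213, 13, 20, 147], [381.7, 221.8]), ([352, 229, 9, 8, 55], [356.1, 232.2]), ([343, 232, 6, 7, 32], [345.2, 235.0]), ([303, 240, 20, 9, 111], [311.5, 244.0])]
dark [([289, 190, 66, 79, 2634], [320.7, 233.1]), ([326, 190, 16, 3, 26], [332.1, 190.7]), ([360, 225, 18, 10, 111], [368.7, 229.6]), ([280, 237, 13, 33, 125], [285.0, 255.0]), ([337, 248, 63, 22, 128], [368.3, 259.2]), ([359, 256, 41, 14, 181], [381.9, 263.4]), ([382, 263, 18, 7, 31], [391.4, 266.4])]
218 #########......................................oooooooo...............
219 ########.......................................ooooooooo..............
220 ########.......................................ooooooooo..............
221 #######....#...................................oooooooooo.............
222 ############....................................ooooooooo.............
223 ##
[... 943 characters left out ...]
.........................
236 #############oooooo......ooo..........................................
237 ##############ooooo...................................................
238 #######ooo##########..................................................
239 #####ooooo##########..................................................
240 ######oo############..................................................
241 #####################.................................................
242 #####################.................................................
243 ######################................................................
244 ######################................................................
```

Emit:
arm_command(
  series=[
    {"linear":[-0.004,0,0],"turn":0},
    {"linear":[-0.003,0,0],"turn":0},
    {"linear":[0,0,0],"turn":0},
    {"linear":[0,0,0],"turn":0},
    {"linear":[0,0,0],"turn":0},
    {"linear":[0,0,0],"turn":0},
  ],
)

```text
t: 21.6
ee_pos: [650.4, -58.4, 102.1]
orientation: [-2.167, -2.274, 0.0]
ft_force: [-0.7, 0.1, -0.1]
width: 17.9
grasp_force: 30.0
```

```bash
python3 - <<'E'
from h import *
p,M=show(5); snap('scene','s13'); snap('side','d13')
f=cv2.imread('pics/s13.png').astype(int)
for y in range(222,238): print(y,''.join('#' if f[y,x].max()<72 else 'o' if f[y,x,2]-f[y,x,0]>25 else '.' for x in range(340,395)))
b=cv2.imread('pics/scene0.png').astype(int)
for n in('scene','side'):
    # bystander change check
    a=cv2.imread('pics/%s13.png'%('s' if n=='scene' else 'd')); q=cv2.imread(f'pics/{n}0.png'); d=cv2.absdiff(a,q).max(2)
    R0=dict(scene=dict(sugar=(412,438,170,202),cup=(450,482,180,212),clip=(185,210,280,328),tamper=(405,422,120,150)),side=dict(pot=(350,386,216,253),pitcher=(355,395,265,330),sugar=(255,292,250,290),cup=(220,256,280,325),tamper=(365,396,330,366)))[n]
    print(n,{k:round(float((d[c:e,a0:b0]>30).mean()),3) for k,(a0,b0,c,e) in R0.items()})
E
```

```text
t 21.6 p [650.4 -58.4 102.1] w 17.9 g 30.0 f [-0.7  0.1 -0.1] xaz 92.77 z [-0.  0. -1.]
th 5 pivot [   0.8 -161.6   88.6] butt [   0.9 -226.3   94.3] tip [  0.6 -17.1  76. ]
222 ##....................................ooooooooo........
223 ###...................................oooooooooo.......
224 ###...................................oooooooooo.......
225 ####............................##.....ooooooooo.......
226 ####..........................#####.....ooooooooo......
227 ####.....................###########..o.ooooooooo......
228 #####.................##############..o.ooooooooo......
229 ######.......ooooo.##################.o.ooooooo........
230 ######......oooooo.##################..oo..............
231 ####oo......ooooooo.#################..oo..............
232 ###oooo......ooooooo##############.....................
233 ##oooooo.....ooooooo.##########........................
234 ##oooooo.....ooooooo.#####.............................
235 ##ooooooo.....ooooo.##.................................
236 ##ooooooo......ooo.....................................
237 ##ooooooo..............................................
scene {'sugar': 0.0, 'cup': 0.0, 'clip': 0.0, 'tamper': 0.0}
side {'pot': 0.0, 'pitcher': 0.0, 'sugar': 0.0, 'cup': 0.0, 'tamper': 0.0}
```

```bash
python3 -c "
from workcell import ctrl
print(ctrl.close_job())"
```

```text
the job is handed in; nothing more can be done
None
```

I handed the job in at about 22 s of the 48 s allowed, with the brush dipped, fed in through the gap and held nearly level about 3 mm short of the bearing; before that, while finding the bearing, the tip briefly pressed it with about 18 N, and no pass/fail verdict came back.

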